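# Fit the missing spacer in a glass slab cassette and hold the plate flush

### The arm

A 6-joint arm with a two-finger parallel gripper is mounted at the origin on a cart in front of the work surface, level with it; the furniture and walls round the work are solid. World frame = base frame: x ahead of the robot, y to its left, z up, the work surface at z = 0. Lengths are in m, angles in rad, forces in N, time in s.
With the tool pointing down it reaches from about 0.375 to 0.975 m from the base axis. Payload 3.8 kg.
Tool frame: the origin (TCP) lies midway between the tips of the shut fingers; the grasp point (between the pads) lies 19 mm behind it; z points along the fingers, y is the line along which they close (so a half turn about z gives the same grasp; the last joint's range is limited). The gripper opens to 85 mm and grips with 20 to 120 N. Pads are 22 mm wide; open, the fingers measure 114 mm over their backs; the gripper's body (76 mm by 85 mm) begins 54 mm behind the grasp point. The pads swing forward as they close: fully open they stand 13 mm farther back than shut.
Start: joints at [1.184, 0.264, 1.604, -0, 1.274, -0.037], TCP at [0.231, 0.634, 0.231] pointing down, gripper open.
Joint ranges: [-2.63, 2.63], [-0.94, 2.18], [0.31, 2.57], [-1.31, 4.45], [0, 2.66], [-2.55, 2.55]. Speed limits (rad/s): [2.57, 2.57, 3.14, 3.14, 3.14, 3.14].

### API

Orientations are given as a rotation vector (axis times angle).
In Python, from workcell import read_state, vision, ticket gives the robot as it stands. The module is installed in compiled form; this text tells all that it offers.
- The arm moves only by the tool jog_arm, never from a script. Its arguments are lists of equal length, an entry for each row: "turn": the turn, a rotation vector about the tool's x, y, z in rad, a list of three; "delta_pos": the shift along the tool's x, y, z in m, a list of three; "gripper": the finger opening in m, from 0 to 0.0854. In form: {"turn": [[rx, ry, rz], ...], "delta_pos": [[dx, dy, dz], ...], "gripper": [gripper, ...]}. A call has 1 to 20 rows; each row shifts and turns the commanded pose from where the row before left it, along the tool's axes as they then stand; what a row does not reach is not made up. A row lasts 1/12 s, in which the tool goes at most 41.7 mm and 7.16 degrees, less where a joint would pass 70% of its speed; a pose out of reach is approached as far as the arm can. A call with a gripper value outside its range is refused whole. The fingers move at their own pace and stop on an object; "grip_force" is the grip in N (left out, the last holds). Time passes only in rows, so rows that do not move let the fingers close. It gives the time, the measured TCP pose, the force, the opening and the grip force at its end, in the units of the state.
- read_state(): the state, without advancing time (a new reading comes with each control period).
- vision.read_camera(name): name is "side" or "top"; returns the picture (384x512x3 uint8, red, green, blue); there is no depth.
- vision.calibration(name): a dict with "vfov" (degrees; the focal length in pixels is half the picture's height over the tangent of half this angle, whatever the lens; pixels are square), "cx", "cy" (the principal point, pixels), "R" (3x3) and "t" (3): a world point X has camera coordinates R X + t. Camera axes: x right, y down, z forward; pixel columns grow to the right and rows downward; lengths in m; the calibration is good to about 2 mm. A picture is of the moment at which its call begins. calibration takes no time and is no camera call.
- ticket.finish_job(): hands the job in; it is judged then, once.
The state is a dict: "time": time; "q": joint angles; "joint_vel": joint speeds; "joint_torque": joint torques, N m; "tool_pos": TCP position; "tcp_rot": TCP orientation; "wrist_force": force on the tool from outside, world axes, zero at the start; "torque": the same for the moment, N m; "width": opening from 0.0 (shut) to 1.0 (fully open); "grip_force": force on a finger pad.
Only numpy, scipy, OpenCV 4.12 (cv2) and the standard library are available. Lean on these libraries where they do the work, as an engineer would, in place of code of your own. Each camera call takes 0.05 s, during which the arm holds its last target. There are 200 camera calls.

### The job

The glass slab cassette is clamped at its left edge, over a white spacer strip, but still gapes at its right edge. From the rack take the strip of the same thickness as the clamped one, slide it upright down between the two plates at the right edge, where the gap is wide enough, until its foot stands in the pocket on the base, and let go of it. Then with the fingers press the front plate firmly but gently back until it lies flush on the strip, parallel to the rear plate, and finish while holding it pressed there, ready for the second pair of clamps; leave the other strips in the rack and do not disturb the things around.

Things in the scene. Friction and masses are not known exactly. Their poses are not given: they have to be found in the camera images.
- cassette: fixed grey stand, base 112 x 190 x 12 mm. Origin: centre of its underside, on the bench; x to the back, y left, z up (position and yaw vary). Base spans x -60 to +52 mm, top z = 12. Fixed rear glass plate: front face x = +10 mm, y -75 to +75, top z = 92. At y = +64 an 8 mm thick white strip (tab up to z = 126) is fixed between the plates by two dark clamps (y 58 to 94 mm)
- pocket (a point): floor of the empty foot pocket at the right edge, where the 8 mm strip's foot centre ends up when flush: cassette x +6, y -62, z +12 mm. Pocket: cassette x -5 to +10, y -74 to -50 mm, within lips 5 mm high. While the plate gapes, the gap's middle here is 3 to 5 mm nearer the robot (cassette x about +2 mm). The strip goes in from above
- front_plate: upright glass plate 143 x 70 x 6 mm, a door turning on its left edge. Origin: its lower left corner, mid thickness (cassette x -1, y +68, z +20 mm); its x is normal to the glass, to the back; it spans y 0 to -143, z 0 to 70 mm. Starts gaping 0.045 to 0.075 rad (14 to 18 mm at the pocket). 0.6 to 2.5 N at the right edge close it; springs open when let go; x parallel to cassette x when flush
- plate_edge (a point): place to press: on the front plate's outer (robot-facing) face before the pocket, 13 mm in from its right edge, 70 mm above the bench (plate top: 90 mm; tab of the seated strip: 96 to 126 mm, keep the gripper body off it). With no strip behind, the plate swings up to 0.05 rad past parallel
- spacer_rack: fixed aluminium rack, 124 x 62 x 96 mm: a 6 mm top plate on two end legs, three slots 14.5 x 19 mm in a row along its x, 38 mm apart, the middle one at its origin. Origin: centre of its underside, on the bench. Position, yaw, and which strip hangs in which slot vary
- spacer_mid: the strip to use: white plastic, 8 mm thick (its x), 114 mm tall: a blade 16 mm wide (its y), 84 mm long, below a tab 28 mm wide, 30 mm tall by which it hangs upright in the rack (tab from 96 to 126 mm above the bench). 20 to 45 g. Origin: centre of the blade's lower end (12 mm above the bench); z up. Grip the tab across its 28 mm, along its y
- spacer_thin: like it but 5 mm thick; stays in the rack
- spacer_thick: like it but 12 mm thick; stays in the rack
- timer: white bench timer lying flat; bystander, origin at the centre of its underside
- dish_0: petri dish, 62 mm; bystander, origin at the centre of its underside
- bottle_amber_b: small amber bottle; bystander, origin at the centre of its underside
- forceps_1: steel forceps lying flat, 115 mm; bystander, origin at the centre of its underside
- cap_red: screw cap, 24 mm; bystander, origin at the centre of its underside
- jar_film: film-covered culture jar, 76 mm dia, 125 mm tall; bystander, origin at the centre of its underside
- clamp_0: dark steel spring clamp lying loose; bystander, origin at the centre of its underside
- clamp_1: second dark steel spring clamp lying loose; bystander, origin at the centre of its underside
- stereo_microscope: fixed tall obstacle to the left of the work, never moved: microscope 0.365 m tall over a base 0.36 m deep, 0.21 m wide; occupies world x 0.38 to 0.78, y 0.27 to 0.51 m. Swing round in front of it (x below 0.36) or above 0.4 m
- side_pane_right: fixed clear pane 0.5 m tall to the right of the work, along x at world y about -0.2 m; a cabinet and its control panel hang above the back of the bench (world x over 0.66, z over 0.5 m)
Mind the look-alikes: they are no part of the job. What is shaped like the spacer_mid but red is not meant.

How it is judged:
On the way:
1. the 8 mm strip stands on the floor of the pocket between the plates, let go (z of spacer_mid in the frame of cassette between 0.008 and 0.0155 m and y of spacer_mid in the frame of cassette between -0.068 and -0.056 m and contact force between the fingers and spacer_mid below 0.3 N and x of spacer_mid in the frame of cassette between -0.005 and 0.01 m and angle between spacer_mid's own z axis and vertical below 0.2 rad), for 0.2 s.
At the end, for the whole second after the job is handed in: Last second: 8 mm strip on the pocket floor (height 3.5 mm, 6 mm along the plates, 3 mm across), upright within 0.06 rad, untouched by the robot; front plate parallel to the rear within 0.012 rad, bearing on the strip with over 1 N; fingers pressing the plate with 1.5 to 30 N (z of spacer_mid in the frame of cassette between 0.008 and 0.0155 m and y of spacer_mid in the frame of cassette between -0.068 and -0.056 m and contact force between each of the fingers, the arm and spacer_mid below 0.3 N and x of spacer_mid in the frame of cassette between 0.003 and 0.009 m and angle between spacer_mid's own z axis and vertical below 0.06 rad and angle between the x axis of front_plate and the x axis of cassette, either way round below 0.012 rad and contact force between front_plate and spacer_mid above 1 N and contact force between the fingers and front_plate between 1.5 and 30 N); the arm keeps its last pose, push and grip.
It fails at once if another strip is taken from the rack (lifted or shifted more than 20 mm) (distance of any of spacer_thin, spacer_thick from where it was at the start of the episode above 0.02 m).
It fails at once if the glass is pressed with more than 45 N (contact force between the fingers and front_plate above 45 N).
It fails at once if a thing standing around is moved more than 30 mm (distance of any of timer, dish_0, bottle_amber_b, forceps_1, cap_red, jar_film, clamp_0, clamp_1 from where it was at the start of the episode above 0.03 m).
It also fails if it takes over 48 s, if anything falls off the work surface, if the arm or the gripper's body presses on something with over 40 N, if the wrist force passes 120 N, or if a joint passes its speed limit or range.

## Working session

There is one attempt and no reset: what is moved stays moved. The work goes in short steps, Python scripts to look and compute and a tool call to move; the robot and the scene stay as the last step left them, time stands still between calls to the robot, and variables do not carry over. Pictures are saved under pics/ and viewed, at most 10 in all, crops included, and the job is handed in when it is done.

Besides the shell and the picture viewer there is one more tool, called after "Call:" by a JSON object that holds its "api" and its "payload", one argument or row to a line. jog_arm: Moves the arm, as the interface text tells. Its arguments: {"type":"object","properties":{"turn":{"type":"array","items":{"type":"array","items":{"type":"number"}}},"delta_pos":{"type":"array","items":{"type":"array","items":{"type":"number"}}},"gripper":{"type":"array","items":{"type":"number"}},"grip_force":{"type":"number"}},"required":["turn","delta_pos","gripper"]}

```bash
mkdir -p pics; cat > h.py <<'E'
import numpy as np, cv2
from workcell import read_state, vision, ticket
def cam(n):
    c=vision.calibration(n); f=192/np.tan(np.radians(c['vfov'])/2)
    return f,c['cx'],c['cy'],np.array(c['R']),np.array(c['t'])
def ray(n,u,v):
    f,cx,cy,R,t=cam(n); d=R.T@np.array([(u-cx)/f,(v-cy)/f,1]); return -R.T@t,d
def onz(n,u,v,z):
    o,d=ray(n,u,v); return o+d*(z-o[2])/d[2]
def proj(n,X):
    f,cx,cy,R,t=cam(n); p=R@np.array(X)+t; return np.array([cx+f*p[0]/p[2],cy+f*p[1]/p[2]])
def tri(a,b):
    (o1,d1),(o2,d2)=ray(*a),ray(*b); A=np.stack([d1,-d2],1); s=np.linalg.lstsq(A,o2-o1,rcond=None)[0]
    p,q=o1+s[0]*d1,o2+s[1]*d2; return (p+q)/2,np.linalg.norm(p-q)
E
python3 - <<'E'
from h import *
for n in('top','side'):
    im=vision.read_camera(n); cv2.imwrite(f'pics/{n}0.png',cv2.cvtColor(im,cv2.COLOR_RGB2BGR))
    f,cx,cy,R,t=cam(n); print(n,f,cx,cy,-R.T@t,R.round(3).tolist())
s=read_state(); print(s)
a,b=[cv2.imread(f'pics/{n}0.png') for n in('top','side')]
E
```

```text
top 365.17435730740647 257.7724301382262 187.73315845724258 [0.37650668 0.073995   0.91973303] [[-0.007, -1.0, -0.017], [-0.982, 0.01, -0.19], [0.19, 0.015, -0.982]]
side 364.83116198619257 253.77028206470013 192.94634021903045 [-0.1029965   0.2991967   0.57383108] [[-0.327, -0.945, -0.005], [-0.541, 0.191, -0.819], [0.775, -0.265, -0.574]]
{'time': 0.1, 'q': array([ 1.18409883e+00,  2.64693261e-01,  1.60529181e+00,  1.22690475e-06,
        1.27370929e+00, -3.69045416e-02]), 'joint_vel': array([ 6.00574309e-04, -3.34822015e-04, -3.00191696e-03,  3.90366763e-04,
       -1.96733485e-04,  8.91339552e-05]), 'joint_torque': array([-3.64312164e-04, -5.16711867e+01, -3.68587196e+01, -6.71195971e-05,
        6.24297943e-03, -7.77966670e-05]), 'tool_pos': array([0.2310684 , 0.63348305, 0.23004676]), 'tcp_rot': array([-0.54657977, -3.09322833,  0.00322673]), 'wrist_force': array([ 0.85913335, -0.12496767, -0.05015874]), 'torque': array([-0.01319803, -0.00833224, -0.01271734]), 'grip_force': 0.0, 'width': 1.0011590108409614}
```

View pics/top0.png

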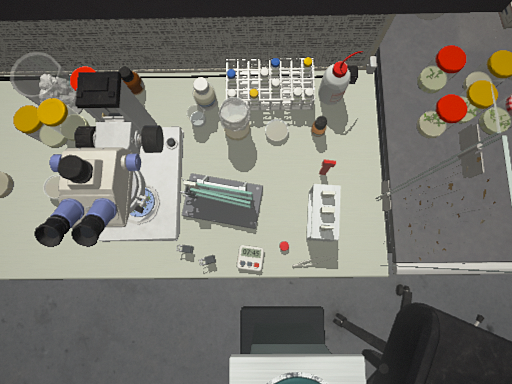

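View pics/side0.png

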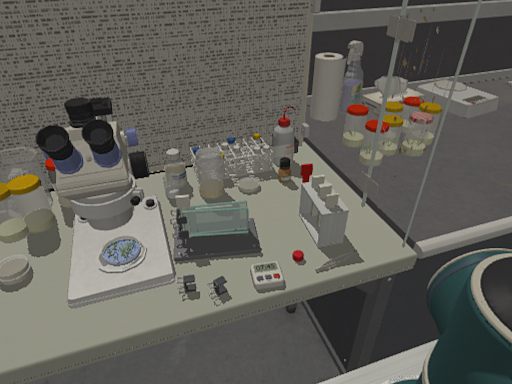

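The top view shows the cassette at about (223,200), with its right edge near (260,205). The rack is at (323,212), with tabs at about (326,193), (326,210) and (326,226). The red look-alike lies at (327,166). Candidates are the three white tabs and the red strip, so I'll choose by thickness in a close crop.

```bash
python3 - <<'E'
from h import *
a,b=[cv2.imread(f'pics/{n}0.png') for n in('top','side')]
A=cv2.resize(a[180:245,300:350],None,fx=8,fy=8,interpolation=cv2.INTER_CUBIC)
B=cv2.resize(b[165:245,290:355],None,fx=6,fy=6,interpolation=cv2.INTER_CUBIC)
H=520; B=cv2.resize(B,None,fx=1,fy=1)
out=np.zeros((520,800,3),np.uint8); out[:,:400]=A; out[:480,405:795]=B
cv2.imwrite('pics/rack.png',out)
A=cv2.resize(a[168:232,178:268],None,fx=8,fy=8,interpolation=cv2.INTER_CUBIC)
cv2.imwrite('pics/cas.png',A)
E
```

```text
(no output)
```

View pics/rack.png

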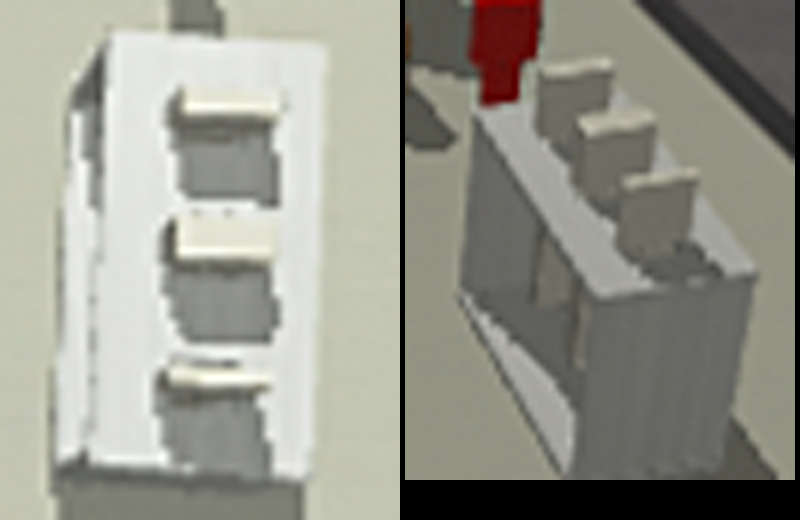

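View pics/cas.png

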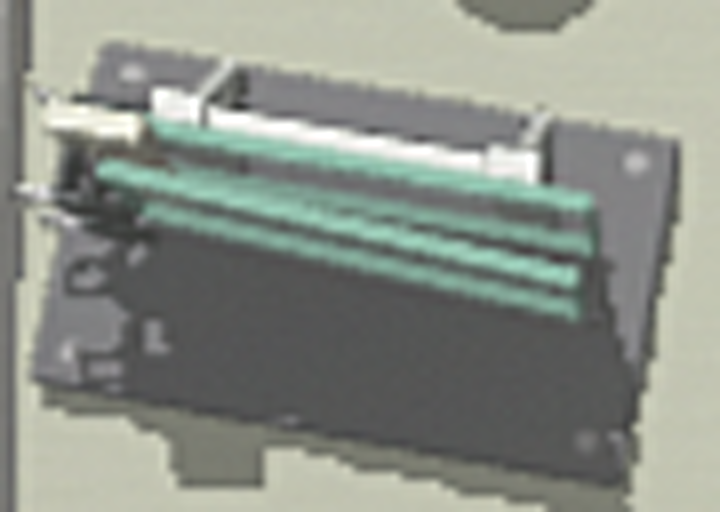

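The crop shows the far tab is about 27 crop px thick (8x), the middle 42 and the near 20. At about 3.7 px per 8 mm, the far one at top pixel (328.5,193) is the 8 mm strip. Next I'll measure the poses.

```bash
cat >> h.py <<'E'
from scipy.spatial.transform import Rotation as Ro
from scipy.optimize import least_squares
E
python3 - <<'E'
from h import *
T=lambda x,y:(300+(x+.5)/8-.5,180+(y+.5)/8-.5)
S=lambda x,y:(290+(x-405)/6,165+y/6)
C=lambda x,y:(178+(x+.5)/8-.5,168+(y+.5)/8-.5)
for nm,l,r in(('mid',(182,104),(281,104)),('thick',(174,240),(276,240)),('thin',(166,380),(272,380))):
    p,q=onz('top',*T(*l),.126),onz('top',*T(*r),.126); print(nm,((p+q)/2).round(4),np.linalg.norm(p-q).round(4),np.arctan2(*(p-q)[[0,1]]*[-1,1]).round(4))
for nm,c in(('mid',(577,68)),('thick',(618,124)),('thin',(659,181))): print('side',nm,onz('side',*S(*c),.126).round(4))
# rack top corners z .096
ca=[onz('top',*T(*c),.096) for c in((107,33),(327,42),(307,480),(62,462))]; print('rack',np.round(ca,4).tolist())
# cassette: base corners
src=[(105,42),(680,135),(630,485),(35,380)]; mod=np.array([(52,95),(52,-95),(-60,-95),(-60,95)])/1e3
w=np.array([onz('top',*C(*c),.012)[:2] for c in src])
def f(p): 
    c,s=np.cos(p[2]),np.sin(p[2]); return (mod@np.array([[c,s],[-s,c]])+p[:2]-w).ravel()
r=least_squares(f,[.4,.15,0]); print('cas',r.x.round(4),(r.fun*1e3).round(1))
x,y,th=r.x
def W(a,b,z): return np.array([x+np.cos(th)*a-np.sin(th)*b,y+np.sin(th)*a+np.cos(th)*b,z])
for n,X in(('rear front top L',W(.010,.075,.092)),('rearR',W(.010,-.075,.092)),('rear back R',W(.016,-.075,.092)),('tab',W(.006,.064,.126))):
    t=proj('top',X); s=proj('side',X); print(n,((t-[178,168]+.5)*8-.5).round(0),t.round(1),s.round(1))
R=Ro.from_rotvec(read_state()['tcp_rot']).as_matrix(); print(R.round(3))
A=cv2.imread('pics/side0.png')[190:260,165:265]; cv2.imwrite('pics/cs.png',cv2.resize(A,None,fx=8,fy=8,interpolation=cv2.INTER_CUBIC))
E
```

```text
mid [ 0.5179 -0.0695  0.126 ] 0.0272 -0.0103
thick [ 0.4802 -0.0661  0.126 ] 0.0277 -0.0095
thin [ 0.4422 -0.0628  0.126 ] 0.0286 -0.0087
side mid [ 0.5153 -0.0693  0.126 ]
side thick [ 0.476  -0.0657  0.126 ]
side thin [ 0.439  -0.0621  0.126 ]
rack [[0.5443, -0.0402, 0.096], [0.541, -0.103, 0.096], [0.4167, -0.0912, 0.096], [0.4222, -0.0233, 0.096]]
cas [ 0.5262  0.1757 -0.174 ] [ 0.7  0.9  0.1 -2.5  0.3  0.3 -1.2  1.3]
rear front top L [ 86. 126.] [188.3 183.3] [179.3 207.7]
rearR [595. 209.] [252.  193.7] [247.4 201. ]
rear back R [599. 189.] [252.4 191.2] [247.  199.5]
tab [ 97. 122.] [189.7 182.8] [182.6 195.6]
[[-0.939  0.343 -0.001]
 [ 0.343  0.939 -0.002]
 [ 0.    -0.002 -1.   ]]
```

View pics/cs.png

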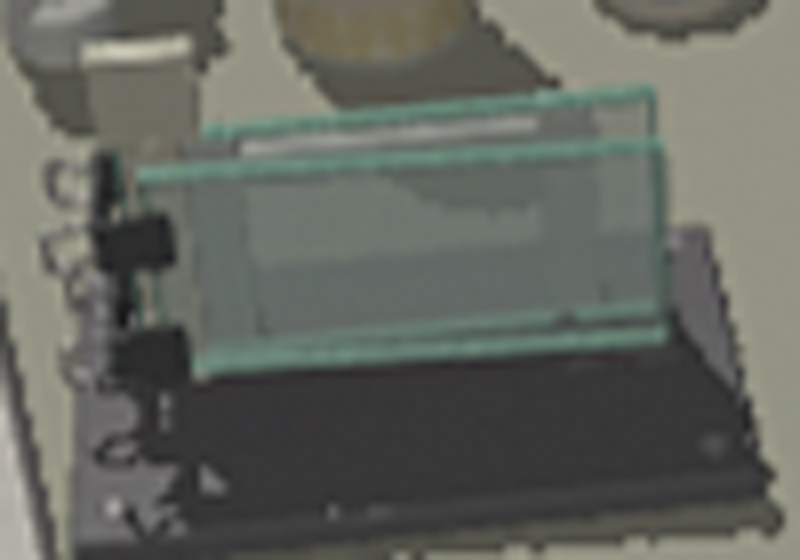

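Call:
{"api": "jog_arm", "payload": {
  "turn": [
    [0,0,-0.1],
    [0,0,-0.1],
    [0,0,-0.057],
    [0,0,0],
    [0,0,0],
    [0,0,0],
    [0,0,0],
    [0,0,0],
    [0,0,0],
    [0,0,0],
    [0,0,0],
    [0,0,0],
    [0,0,0],
    [0,0,0],
    [0,0,0],
    [0,0,0],
    [0,0,0],
    [0,0,0],
    [0,0,0]
  ],
  "delta_pos": [
    [0,0,0],
    [0,0,0],
    [0,0,0],
    [-0.0045,-0.036,0],
    [-0.0045,-0.036,0],
    [-0.0045,-0.036,0],
    [-0.0045,-0.036,0],
    [-0.0045,-0.036,0],
    [-0.0045,-0.036,0],
    [-0.0045,-0.036,0],
    [-0.0179,-0.031,0],
    [-0.0179,-0.031,0],
    [-0.0179,-0.031,0],
    [-0.0179,-0.031,0],
    [-0.0228,-0.0306,0],
    [-0.0228,-0.0306,0],
    [-0.0228,-0.0306,0],
    [-0.0228,-0.0306,0],
    [0,0,0]
  ],
  "gripper": [0.085,0.085,0.085,0.085,0.085,0.085,0.085,0.085,0.085,0.085,0.085,0.085,0.085,0.085,0.085,0.085,0.085,0.085,0.085],
  "grip_force": 30
}}

```text
time: 1.68
tool_pos: [0.3811, 0.1145, 0.2313]
tcp_rot: [0.157, 3.136, -0.005]
wrist_force: [-0.3, 0.3, 0.5]
width: 0.995
grip_force: 0.0
```

Call:
{"api": "jog_arm", "payload": {
  "turn": [
    [0,0,-0.01],
    [0,0,0],
    [0,0,0],
    [0,0,0],
    [0,0,0],
    [0,0,0],
    [0,0,0],
    [0,0,0],
    [0,0,0],
    [0,0,0],
    [0,0,0],
    [0,0,0],
    [0,0,0],
    [0,0,0]
  ],
  "delta_pos": [
    [-0.0217,-0.0244,0],
    [-0.0217,-0.0244,0],
    [-0.0217,-0.0244,0],
    [-0.0217,-0.0244,0],
    [-0.0217,-0.0244,0],
    [-0.0217,-0.0244,0],
    [-0.0217,-0.0244,0],
    [0,0,0],
    [0,0,0.02],
    [0,0,0.02],
    [0,0,0.02],
    [0,0,0.015],
    [0,0,0],
    [0,0,0]
  ],
  "gripper": [0.055,0.055,0.055,0.055,0.055,0.055,0.055,0.055,0.055,0.055,0.055,0.055,0.055,0.055]
}}

```text
time: 2.85
tool_pos: [0.5143, -0.0622, 0.1551]
tcp_rot: [-0.129, -3.136, -0.001]
wrist_force: [-0.7, 0.5, -0.2]
width: 0.64
grip_force: 0.0
```

```bash
python3 - <<'E'
from h import *
A=[]
for n,(r,c) in(('top',(170,295)),('side',(140,285))):
    im=cv2.cvtColor(vision.read_camera(n),cv2.COLOR_RGB2BGR); cv2.imwrite(f'pics/{n}1.png',im)
    A.append(cv2.resize(im[r:r+100,c:c+66],None,fx=6,fy=6,interpolation=cv2.INTER_CUBIC))
cv2.imwrite('pics/g1.png',np.hstack(A))
s=read_state(); R=Ro.from_rotvec(s['tcp_rot']).as_matrix(); print(s['tool_pos'],R.round(3).tolist(),s['width'])
E
```

```text
[ 0.51618676 -0.06273661  0.15734584] [[-0.997, 0.082, 0.001], [0.082, 0.997, -0.0], [-0.001, -0.0, -1.0]] 0.6431511701200509
```

View pics/g1.png

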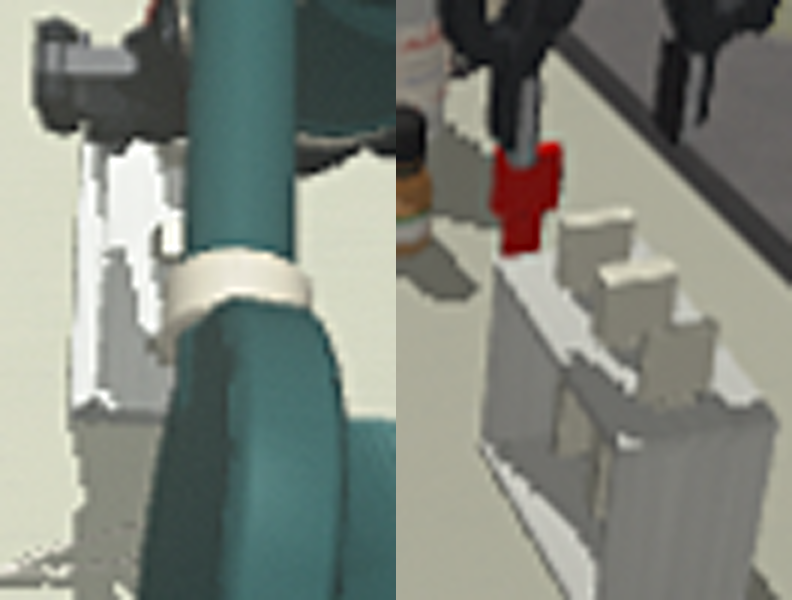

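The crop shows the fingers straddling the far (8 mm) tab from above, but in the top view the arm hides the tab. I'll correct y by -7 mm, descend and grip.

Call:
{"api": "jog_arm", "payload": {
  "turn": [
    [0,0,-0.008],
    [0,0,0],
    [0,0,0],
    [0,0,0],
    [0,0,0],
    [0,0,0],
    [0,0,0],
    [0,0,0],
    [0,0,0],
    [0,0,0],
    [0,0,0],
    [0,0,0]
  ],
  "delta_pos": [
    [-0.0015,-0.007,0],
    [0,0,0],
    [0,0,0.02],
    [0,0,0.02],
    [0,0,0.015],
    [0,0,0],
    [0,0,0],
    [0,0,0],
    [0,0,0],
    [0,0,0],
    [0,0,0],
    [0,0,0]
  ],
  "gripper": [0.055,0.055,0.055,0.055,0.055,0.055,0.055,0.02,0.02,0.02,0.02,0.02],
  "grip_force": 30
}}

```text
time: 3.95
tool_pos: [0.5179, -0.0705, 0.103]
tcp_rot: [0.117, 3.136, -0.001]
wrist_force: [-0.9, -0.3, 5.7]
width: 0.318
grip_force: 31.1
```

Call:
{"api": "jog_arm", "payload": {
  "turn": [
    [0,0,0],
    [0,0,0],
    [0,0,0],
    [0,0,0],
    [0,0,0],
    [0,0,0],
    [0,0,0],
    [0,0,0.115],
    [0,0,0],
    [0,0,0],
    [0,0,0],
    [0,0,0],
    [0,0,0],
    [0,0,0],
    [0,0,0],
    [0,0,0],
    [0,0,0]
  ],
  "delta_pos": [
    [0,0,-0.01],
    [0,0,-0.02],
    [0,0,-0.02],
    [0,0,-0.02],
    [0,0,-0.02],
    [0,0,-0.02],
    [0,0,-0.01],
    [0,0,0],
    [0.0059,0.0302,0],
    [0.0059,0.0302,0],
    [0.0059,0.0302,0],
    [0.0059,0.0302,0],
    [0.0059,0.0302,0],
    [0.0059,0.0302,0],
    [0,0,0],
    [0,0,0],
    [0,0,0]
  ],
  "gripper": [0.02,0.02,0.02,0.02,0.02,0.02,0.02,0.02,0.02,0.02,0.02,0.02,0.02,0.02,0.02,0.02,0.02]
}}

```text
time: 5.37
tool_pos: [0.5156, 0.1142, 0.2209]
tcp_rot: [-0.296, -3.127, 0.001]
wrist_force: [0.3, -1.0, -1.3]
width: 0.321
grip_force: 30.5
```

```bash
cat >> h.py <<'E'
x0,y0,th=.5262,.1757,-.174
def W(a,b,z): return np.array([x0+np.cos(th)*a-np.sin(th)*b,y0+np.sin(th)*a+np.cos(th)*b,z])
def Ci(p): d=np.array(p[:2])-[x0,y0]; return np.array([np.cos(th)*d[0]+np.sin(th)*d[1],-np.sin(th)*d[0]+np.cos(th)*d[1]])*1e3
E
python3 - <<'E'
from h import *
A=[]
for n,(r,c) in(('top',(150,200)),('side',(115,200))):
    im=cv2.cvtColor(vision.read_camera(n),cv2.COLOR_RGB2BGR); cv2.imwrite(f'pics/{n}2.png',im)
    A.append(cv2.resize(im[r:r+100,c:c+66],None,fx=6,fy=6,interpolation=cv2.INTER_CUBIC))
cv2.imwrite('pics/g2.png',np.hstack(A))
C=lambda x,y:(178+(x+.5)/8-.5,168+(y+.5)/8-.5)
for c,z in(((580,265),.09),((578,290),.09),((595,210),.092)): print('plates cas xy',Ci(onz('top',*C(*c),z)).round(1))
for c,z in(((660,148),.09),((652,95),.092)): print('side',Ci(onz('side',165+c[0]/8,190+c[1]/8,z)).round(1))
s=read_state(); R=Ro.from_rotvec(s['tcp_rot']).as_matrix(); print(s['tool_pos'],Ci(s['tool_pos']),R.round(3).tolist(),s['width'],s['wrist_force'])
E
```

```text
plates cas xy [ -6.4 -73.3]
plates cas xy [-13.7 -74. ]
plates cas xy [  9.8 -75. ]
side [-14.6 -71.6]
side [  7.2 -72.6]
[0.51576003 0.11343573 0.22103594] [  0.49706939 -63.13149185] [[-0.982, 0.19, -0.001], [0.19, 0.982, -0.0], [0.0, -0.001, -1.0]] 0.3197503273109483 [ 0.75365744  0.76572068 -1.08506052]
```

View pics/g2.png

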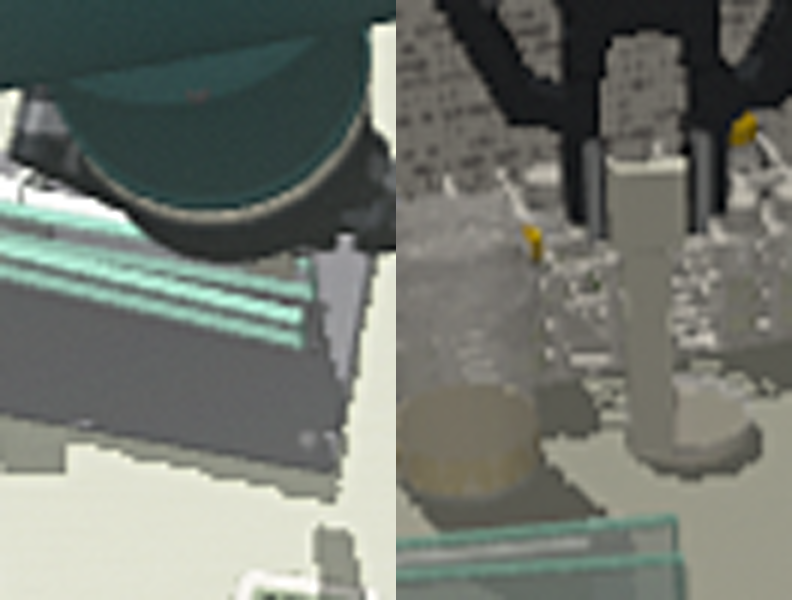

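The crop shows the strip held upright, with its tab top at side (241.8,142.8) and its foot at about (242.3,190). I'll work out where the foot is relative to the gap.

```bash
python3 - <<'E'
from h import *
P=lambda x,y:(200+(x-396)/6,115+y/6)
im=cv2.imread('pics/side2.png').astype(int)
for z in(.242,.2445,.247): print('tab top ctr',z,Ci(onz('side',*P(648,168),z)).round(1))
for z in(.128,.1305,.133): print('foot front ctr',z,Ci(onz('side',*P(650,451),z)).round(1))
for nm,X in(('pred tab top',W(.0005,-.0631,.2445)),('pred foot front',W(-.0035,-.0631,.1305))): print(nm,((proj('side',X)-[200,115])*6+[396,0]).round(0))
print(im[185:196,240:244].sum(2).tolist())
E
```

```text
tab top ctr 0.242 [  0.5 -65.1]
tab top ctr 0.2445 [ -4.4 -64.5]
tab top ctr 0.247 [ -9.2 -63.9]
foot front ctr 0.128 [  2.3 -63.4]
foot front ctr 0.1305 [ -1.3 -62.9]
foot front ctr 0.133 [ -4.9 -62.5]
pred tab top [642. 162.]
pred foot front [651. 454.]
[[332, 331, 333, 333], [335, 332, 334, 333], [335, 331, 332, 333], [334, 332, 333, 333], [332, 333, 329, 333], [327, 348, 355, 348], [306, 287, 304, 315], [399, 382, 277, 247], [453, 467, 410, 272], [445, 452, 463, 404], [445, 449, 447, 456]]
```

Call:
{"api": "jog_arm", "payload": {
  "turn": [
    [0,0,0],
    [0,0,0],
    [0,0,0],
    [0,0,0],
    [0,0,0],
    [0,0,0],
    [0,0,0],
    [0,0,0],
    [0,0,0]
  ],
  "delta_pos": [
    [-0.0016,0.0008,0],
    [0,0,0.015],
    [0,0,0.015],
    [0,0,0.01],
    [0,0,0.01],
    [0,0,0.01],
    [0,0,0.01],
    [0,0,0],
    [0,0,0]
  ],
  "gripper": [0.02,0.02,0.02,0.02,0.02,0.02,0.02,0.02,0.02]
}}

```text
time: 6.22
tool_pos: [0.5171, 0.1147, 0.1505]
tcp_rot: [-0.298, -3.126, 0.001]
wrist_force: [-0.1, -0.3, -0.1]
width: 0.318
grip_force: 30.5
```

```bash
python3 - <<'E'
from h import *
A=[]
for n,(r,c) in(('top',(150,200)),('side',(155,200))):
    im=cv2.cvtColor(vision.read_camera(n),cv2.COLOR_RGB2BGR); cv2.imwrite(f'pics/{n}3.png',im)
    A.append(cv2.resize(im[r:r+100,c:c+66],None,fx=6,fy=6,interpolation=cv2.INTER_CUBIC))
cv2.imwrite('pics/g3.png',np.hstack(A))
s=read_state(); print(s['tool_pos'],Ci(s['tool_pos']),s['width'],s['wrist_force'])
E
```

```text
[0.51813021 0.11500637 0.15181388] [  2.55954548 -61.17423874] 0.3180590269579313 [-0.2046837   0.28639091 -0.60404489]
```

View pics/g3.png

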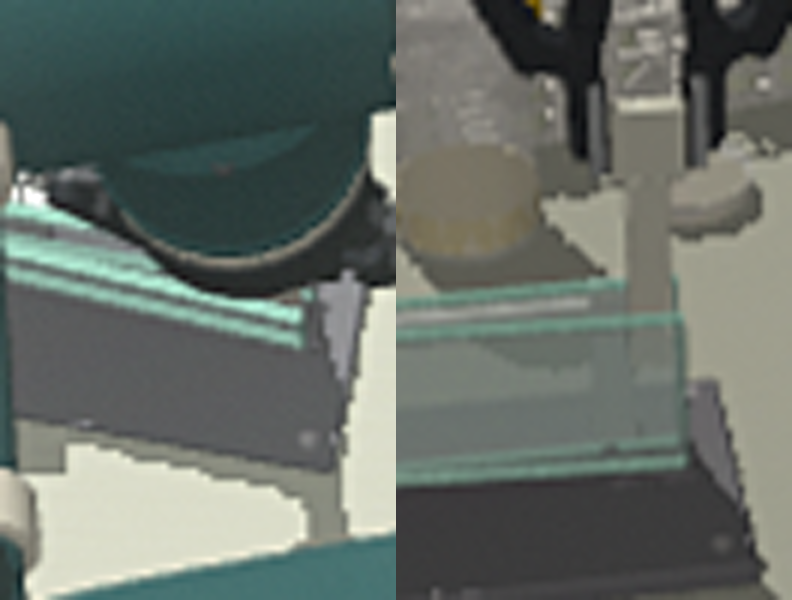

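The crop shows the blade between the plates with its foot inside the gap, and the wrist force is near zero. I'll continue down.

Call:
{"api": "jog_arm", "payload": {
  "turn": [
    [0,0,0],
    [0,0,0],
    [0,0,0],
    [0,0,0],
    [0,0,0],
    [0,0,0],
    [0,0,0]
  ],
  "delta_pos": [
    [0,0,0.01],
    [0,0,0.01],
    [0,0,0.01],
    [0,0,0.01],
    [0,0,0.004],
    [0,0,0],
    [0,0,0]
  ],
  "gripper": [0.02,0.02,0.02,0.02,0.02,0.02,0.02]
}}

```text
time: 6.9
tool_pos: [0.5173, 0.1148, 0.1066]
tcp_rot: [-0.297, -3.126, 0.001]
wrist_force: [-0.5, -0.3, -0.4]
width: 0.319
grip_force: 30.5
```

Call:
{"api": "jog_arm", "payload": {
  "turn": [
    [0,0,0],
    [0,0,0],
    [0,0,0],
    [0,0,0]
  ],
  "delta_pos": [
    [0,0,0.0015],
    [0,0,0.0015],
    [0,0,0],
    [0,0,0]
  ],
  "gripper": [0.02,0.02,0.02,0.02]
}}

```text
time: 7.23
tool_pos: [0.5179, 0.1149, 0.1046]
tcp_rot: [0.298, 3.127, 0.0]
wrist_force: [-0.7, -0.4, 0.2]
width: 0.318
grip_force: 30.5
```

Call:
{"api": "jog_arm", "payload": {
  "turn": [
    [0,0,0],
    [0,0,0],
    [0,0,0]
  ],
  "delta_pos": [
    [0,0,0.0015],
    [0,0,0],
    [0,0,0]
  ],
  "gripper": [0.02,0.02,0.02]
}}

```text
time: 7.48
tool_pos: [0.518, 0.115, 0.1031]
tcp_rot: [0.298, 3.127, 0.0]
wrist_force: [0.2, -0.1, 0.8]
width: 0.318
grip_force: 30.6
```

Call:
{"api": "jog_arm", "payload": {
  "turn": [
    [0,0,0],
    [0,0,0],
    [0,0,0]
  ],
  "delta_pos": [
    [0,0,0.0015],
    [0,0,0],
    [0,0,0]
  ],
  "gripper": [0.02,0.02,0.02]
}}

```text
time: 7.73
tool_pos: [0.5188, 0.115, 0.103]
tcp_rot: [0.297, 3.125, 0.001]
wrist_force: [-1.6, -0.2, 7.6]
width: 0.321
grip_force: 31.4
```

Contact at 7.6 N at the expected height means the foot is on the pocket floor. I'll release and rise.

Call:
{"api": "jog_arm", "payload": {
  "turn": [
    [0,0,0],
    [0,0,0],
    [0,0,0],
    [0,0,0],
    [0,0,0],
    [0,0,0],
    [0,0,0],
    [0,0,0],
    [0,0,0],
    [0,0,0],
    [0,0,0],
    [0,0,0],
    [0,0,0]
  ],
  "delta_pos": [
    [0,0,0],
    [0,0,0],
    [0,0,0],
    [0,0,0],
    [0,0,0],
    [0,0,-0.01],
    [0,0,-0.015],
    [0,0,-0.02],
    [0,0,-0.02],
    [0,0,-0.02],
    [0,0,-0.015],
    [0,0,0],
    [0,0,0]
  ],
  "gripper": [0.05,0.05,0.05,0.05,0.05,0.05,0.05,0.05,0.05,0.05,0.05,0.05,0.05]
}}

```text
time: 8.82
tool_pos: [0.5185, 0.115, 0.2027]
tcp_rot: [0.297, 3.125, 0.001]
wrist_force: [-1.0, -0.4, -0.2]
width: 0.585
grip_force: 0.0
```

```bash
python3 - <<'E'
from h import *
A=[]
for n,(r,c) in(('top',(150,200)),('side',(155,200))):
    im=cv2.cvtColor(vision.read_camera(n),cv2.COLOR_RGB2BGR); cv2.imwrite(f'pics/{n}4.png',im)
    A.append(cv2.resize(im[r:r+100,c:c+66],None,fx=6,fy=6,interpolation=cv2.INTER_CUBIC))
cv2.imwrite('pics/g4.png',np.hstack(A))
for nm,a in(('tab top upright',.002),('flush',.006)): print(nm,((proj('side',W(a,-.062,.126))-[200,155])*6+[396,0]).round(0))
s=read_state(); R=Ro.from_rotvec(s['tcp_rot']).as_matrix(); print(s['tool_pos'],R.round(3).tolist(),s['wrist_force'])
E
```

```text
tab top upright [646. 216.]
flush [645. 210.]
[0.51691662 0.11474928 0.20029514] [[-0.982, 0.189, -0.002], [0.189, 0.982, -0.0], [0.001, -0.001, -1.0]] [-0.37395256 -0.29939552 -0.58441516]
```

View pics/g4.png

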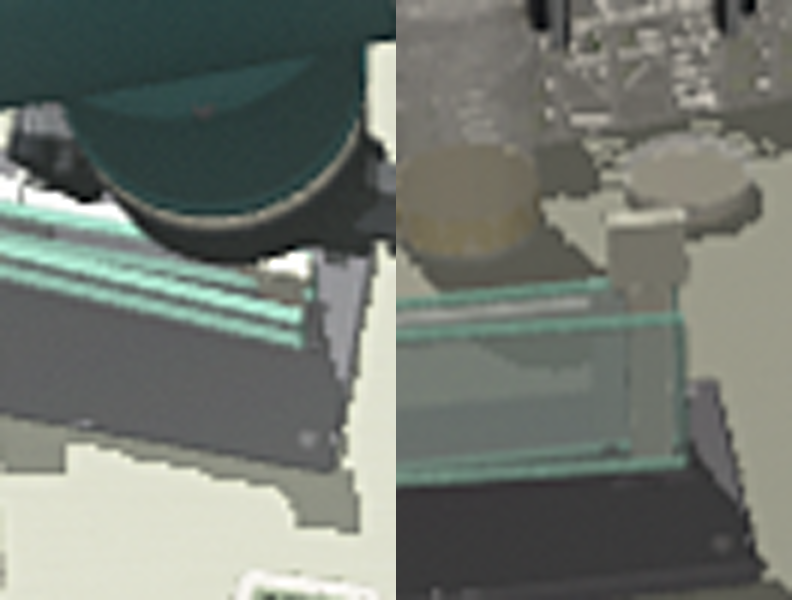

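The strip is seated: the tab top at crop (646,217) matches the 216 predicted for upright on the floor. Next I'll back off, shut the fingers, descend in front of the plate and tilt slightly so the tips lead.

Call:
{"api": "jog_arm", "payload": {
  "turn": [
    [0,0,-0.016],
    [0,0,0],
    [0,0,0],
    [0,0,0],
    [0,0,0],
    [0,0,0],
    [0,0,0],
    [0,0,0],
    [0,-0.08,0],
    [0,-0.07,0],
    [0,0,0],
    [0,0,0]
  ],
  "delta_pos": [
    [0,0,0],
    [0.016,0,0],
    [0.016,0,0],
    [0.016,0,0],
    [0,0,0.033],
    [0,0,0.033],
    [0,0,0.033],
    [0,0,0.033],
    [0,0,0],
    [0,0,0],
    [0,0,0],
    [0,0,0]
  ],
  "gripper": [0,0,0,0,0,0,0,0,0,0,0,0],
  "grip_force": 30
}}

```text
time: 9.92
tool_pos: [0.4685, 0.1231, 0.0679]
tcp_rot: [0.257, 2.985, -0.021]
wrist_force: [0.4, 0.6, 0.2]
width: -0.004
grip_force: 0.0
```

```bash
cat > st.py <<'E'
from h import *
s=read_state(); R=Ro.from_rotvec(s['tcp_rot']).as_matrix(); n=np.array([np.cos(th),np.sin(th),0])
print(s['tool_pos'],'cas',Ci(s['tool_pos']).round(1),'Fn',n@s['wrist_force'],s['wrist_force'].round(2),'w',s['width'])
print('tool comps of +x cas',(R.T@n).round(3),'of down',(R.T@[0,0,-1]).round(3))
E
python3 st.py
```

```text
[0.46845094 0.12311297 0.06791239] cas [-47.8 -61.8] Fn 0.3402039953790705 [0.44 0.55 0.21] w -0.003805749398707138
tool comps of +x cas [-0.989 -0.002  0.146] of down [0.146 0.001 0.989]
```

Call:
{"api": "jog_arm", "payload": {
  "turn": [
    [0,0,0],
    [0,0,0],
    [0,0,0],
    [0,0,0]
  ],
  "delta_pos": [
    [-0.0099,0,0.0015],
    [-0.0079,0,0.0012],
    [0,0,0],
    [0,0,0]
  ],
  "gripper": [0,0,0,0]
}}

```text
time: 10.25
tool_pos: [0.4903, 0.12, 0.0704]
tcp_rot: [0.261, 2.979, -0.018]
wrist_force: [-0.6, -0.3, 0.3]
width: 0.004
grip_force: 0.0
```

Call:
{"api": "jog_arm", "payload": {
  "turn": [
    [0,0,0],
    [0,0,0],
    [0,0,0]
  ],
  "delta_pos": [
    [-0.004,0,0.0006],
    [0,0,0],
    [0,0,0]
  ],
  "gripper": [0,0,0]
}}

```text
time: 10.5
tool_pos: [0.4923, 0.1193, 0.0693]
tcp_rot: [0.26, 2.981, -0.02]
wrist_force: [-0.2, -1.1, -0.0]
width: 0.004
grip_force: 0.0
```

Call:
{"api": "jog_arm", "payload": {
  "turn": [
    [0,0,0],
    [0,0,0],
    [0,0,0]
  ],
  "delta_pos": [
    [-0.003,0,0.0004],
    [0,0,0],
    [0,0,0]
  ],
  "gripper": [0,0,0]
}}

```text
time: 10.75
tool_pos: [0.495, 0.1189, 0.0692]
tcp_rot: [0.26, 2.981, -0.02]
wrist_force: [-0.1, 0.6, 1.0]
width: 0.002
grip_force: 0.1
```

Call:
{"api": "jog_arm", "payload": {
  "turn": [
    [0,0,0],
    [0,0,0],
    [0,0,0]
  ],
  "delta_pos": [
    [-0.003,0,0.0004],
    [0,0,0],
    [0,0,0]
  ],
  "gripper": [0,0,0]
}}

```text
time: 11.0
tool_pos: [0.498, 0.1183, 0.0693]
tcp_rot: [0.26, 2.981, -0.02]
wrist_force: [-0.1, 0.1, -0.3]
width: 0.004
grip_force: 0.2
```

```bash
python3 st.py
```

```text
[0.49804894 0.11829148 0.06929934] cas [-17.8 -61.4] Fn -0.155024591519484 [-0.14  0.12 -0.34] w 0.00407235896476885
tool comps of +x cas [-0.989 -0.     0.149] of down [0.149 0.    0.989]
```

Call:
{"api": "jog_arm", "payload": {
  "turn": [
    [0,0,0],
    [0,0,0],
    [0,0,0]
  ],
  "delta_pos": [
    [-0.002,0,0.0003],
    [0,0,0],
    [0,0,0]
  ],
  "gripper": [0,0,0]
}}

```text
time: 11.25
tool_pos: [0.5, 0.1179, 0.0693]
tcp_rot: [0.26, 2.981, -0.02]
wrist_force: [-1.2, 0.2, 0.0]
width: -0.003
grip_force: 0.4
```

Call:
{"api": "jog_arm", "payload": {
  "turn": [
    [0,0,0],
    [0,0,0],
    [0,0,0]
  ],
  "delta_pos": [
    [-0.002,0,0.0003],
    [0,0,0],
    [0,0,0]
  ],
  "gripper": [0,0,0]
}}

```text
time: 11.5
tool_pos: [0.501, 0.1177, 0.0691]
tcp_rot: [0.26, 2.983, -0.02]
wrist_force: [-5.3, -0.1, 2.8]
width: 0.002
grip_force: 2.4
```

```bash
python3 - <<'E'
from h import *
A=[]
for n,(r,c) in(('top',(150,200)),('side',(155,200))):
    im=cv2.cvtColor(vision.read_camera(n),cv2.COLOR_RGB2BGR); cv2.imwrite(f'pics/{n}5.png',im)
    A.append(cv2.resize(im[r:r+100,c:c+66],None,fx=6,fy=6,interpolation=cv2.INTER_CUBIC))
cv2.imwrite('pics/g5.png',np.hstack(A))
E
python3 st.py
```

```text
[0.50102212 0.11764561 0.06909745] cas [-14.7 -61.5] Fn -4.825548856354165 [-4.78  0.69  2.36] w 0.0012408466538040906
tool comps of +x cas [-0.989  0.     0.147] of down [0.147 0.    0.989]
```

View pics/g5.png

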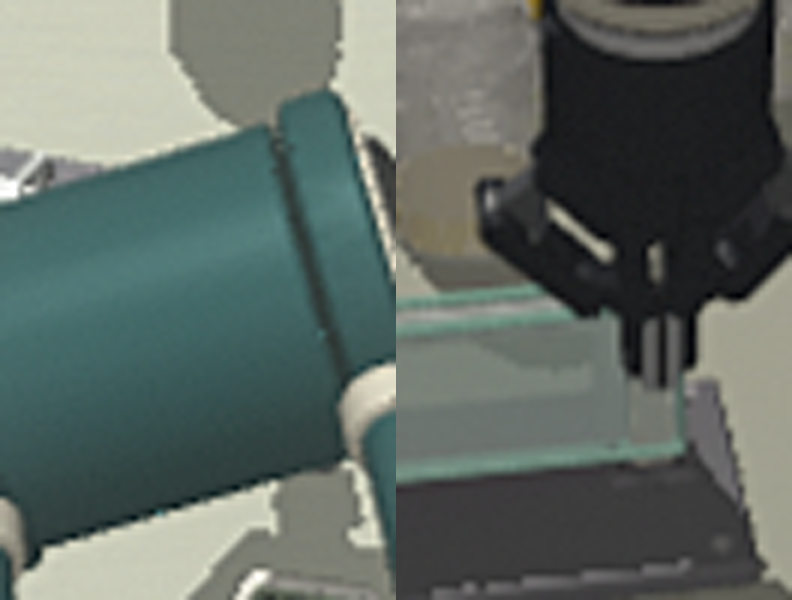

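The last crop shows the plate closed on the strip under the fingers, which press before the pocket with the gripper body above the tab. Resistance started right at the flush position, so I'll firm up the press.

Call:
{"api": "jog_arm", "payload": {
  "turn": [
    [0,0,0],
    [0,0,0],
    [0,0,0],
    [0,0,0]
  ],
  "delta_pos": [
    [-0.001,0,0.00015],
    [0,0,0],
    [0,0,0],
    [0,0,0]
  ],
  "gripper": [0,0,0,0]
}}

```text
time: 11.93
tool_pos: [0.5011, 0.1176, 0.069]
tcp_rot: [0.261, 2.985, -0.02]
wrist_force: [-8.3, 1.5, 6.0]
width: 0.002
grip_force: 4.4
```

Call:
{"api": "jog_arm", "payload": {
  "turn": [
    [0,0,0],
    [0,0,0],
    [0,0,0],
    [0,0,0]
  ],
  "delta_pos": [
    [-0.0005,0,0.0001],
    [0,0,0],
    [0,0,0],
    [0,0,0]
  ],
  "gripper": [0,0,0,0]
}}

```text
time: 12.27
tool_pos: [0.5012, 0.1176, 0.069]
tcp_rot: [0.261, 2.986, -0.02]
wrist_force: [-10.7, 2.4, 8.1]
width: -0.004
grip_force: 5.3
```

```bash
python3 st.py; python3 - <<'E'
from h import *
# front plate top edge in side view, expected row when flush / per angle, against green ridge
im=vision.read_camera('side').astype(int); g=im[:,:,1]-im[:,:,0]
for k in(.02,.04,.06,-.0):
    y=.068-.095
    for a in(0,.012,.03):
        u,v=proj('side',W(-.001-np.sin(a)*(.068-(k-.02)+0),k-.02,.09)); 
        c=int(round(u)); col=g[int(v)-8:int(v)+9,c]; print(k-.02,a,round(u,1),round(v,1),'ridge',[int(v)-8+i for i in np.argsort(-col)[:4]])
E
```

```text
[0.50115833 0.11757757 0.06902021] cas [-14.6 -61.6] Fn -11.003503277946306 [-10.74   2.43   8.11] w -0.0037223159779613225
tool comps of +x cas [-0.989  0.     0.145] of down [0.145 0.001 0.989]
0.0 0 214.2 208.0 ridge [np.int64(204), np.int64(208), np.int64(209), np.int64(203)]
0.0 0.012 214.2 208.3 ridge [np.int64(204), np.int64(208), np.int64(209), np.int64(203)]
0.0 0.03 214.2 208.6 ridge [np.int64(204), np.int64(208), np.int64(209), np.int64(203)]
0.02 0 205.0 209.0 ridge [np.int64(205), np.int64(209), np.int64(210), np.int64(204)]
0.02 0.012 205.0 209.1 ridge [np.int64(205), np.int64(209), np.int64(210), np.int64(204)]
0.02 0.03 205.0 209.4 ridge [np.int64(205), np.int64(209), np.int64(210), np.int64(204)]
0.039999999999999994 0 195.7 209.9 ridge [np.int64(210), np.int64(205), np.int64(206), np.int64(211)]
0.039999999999999994 0.012 195.7 210.0 ridge [np.int64(210), np.int64(205), np.int64(206), np.int64(211)]
0.039999999999999994 0.03 195.7 210.1 ridge [np.int64(210), np.int64(205), np.int64(206), np.int64(211)]
-0.02 0 223.3 207.1 ridge [np.int64(208), np.int64(203), np.int64(207), np.int64(202)]
-0.02 0.012 223.4 207.4 ridge [np.int64(208), np.int64(203), np.int64(207), np.int64(202)]
-0.02 0.03 223.4 207.9 ridge [np.int64(208), np.int64(203), np.int64(207), np.int64(202)]
```

Call:
{"api": "jog_arm", "payload": {
  "turn": [
    [0,0,0],
    [0,0,0],
    [0,0,0],
    [0,0,0],
    [0,0,0],
    [0,0,0]
  ],
  "delta_pos": [
    [-0.0001,0,-0.0006],
    [0,0,0],
    [0,0,0],
    [0,0,0],
    [0,0,0],
    [0,0,0]
  ],
  "gripper": [0,0,0,0,0,0]
}}

```text
time: 12.82
tool_pos: [0.5011, 0.1176, 0.0691]
tcp_rot: [0.261, 2.986, -0.02]
wrist_force: [-8.3, 1.8, 3.6]
width: -0.0
grip_force: 4.3
```

```bash
python3 st.py
```

```text
[0.50109437 0.11758032 0.06910502] cas [-14.7 -61.6] Fn -8.457888150121475 [-8.26  1.84  3.64] w -9.282926686578094e-05
tool comps of +x cas [-0.99   0.     0.144] of down [0.144 0.001 0.99 ]
```

The press is steady at about 8.5 N, with little vertical load. Handing in.

```bash
python3 -c "
from workcell import ticket; print(ticket.finish_job())"
```

```text
the job is handed in; nothing more can be done
None
```

I handed the job in at about 13 s with the 8 mm strip let go on the pocket floor and the front plate held closed on it at about 8.5 N; the hand-in returned no verdict, and I inferred flushness from the press position and the sharp rise in force, not a direct angle measurement.

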